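# Close the split bearing block on the cross rail

### The job

The bearing block on the instrument table's cross rail has its front half off. Of the two loose front halves on the table, take the one whose slots match the lugs of the fixed half, and push it fully home around the rail so that the faces meet with no gap; then fold the hinged keeper over it, all the way down. Leave the other half and the other things on the table where they are.

Things in the scene. Friction and masses are not known exactly. Their poses are not given: they have to be found in the camera images.
- rail_stand: Fixed stand: rail along its y with, mid-way, the block's rear half: aluminium, 110 mm long (y -55 to +55), 46 high, x = 0 to +50 mm. Origin on the table below the middle of its mating face (x = 0); +x away from the robot, z up; the front half comes from -x. Home, its centre is at x -22, y 0 mm, axes parallel to these.
- wide_lug (a point): Top middle of the wide lug's tip. Two lugs, as high as the block, stick out 22 mm towards stand -x from the fixed mating face, corners rounded 7 mm: a wide one, 36 mm, centred at stand y = +24 mm, and a narrow one, 16 mm, centred at y = -30 mm.
- rail_mid (a point): Middle of the steel rail, on its axis, 26 mm above the table: 20 mm diameter, 300 mm long along stand y, with a foot 36 (x) x 24 (y) x 48 mm high at each end (y = +-150 mm).
- half_a_center (a point): Loose aluminium front half, 110 mm long (y), 44 deep (x), 46 high, 0.28 to 0.48 kg, upright on the table. Point at its centre, half-way up; +x out of the mating face (22 mm off), roughly away from the robot. Back and ends plain. Two upright slots in the mating face, 24 mm deep, open at top and bottom: 40 mm wide at y = +24, 20 mm wide at y = -30 mm. Fits the lugs, 2 mm play each side.
- half_a_groove (a point): Of the half that fits. On the mating face, mid-length, 26 mm above the underside: the rail groove, 12 mm deep, 14 to 38 mm above the underside, runs the whole length.
- half_b_center (a point): Loose aluminium front half, 110 mm long (y), 44 deep (x), 46 high, 0.28 to 0.48 kg, upright on the table. Point at its centre, half-way up; +x out of the mating face (22 mm off), roughly away from the robot. Back and ends plain. Two upright slots in the mating face, 24 mm deep, open at top and bottom: 40 mm wide at y = -24, 20 mm wide at y = +30 mm: mirrored, does not fit the lugs.
- keeper (a joint): Keeper hinge angle (rad): 0 = folded down over the block, grows as it swings up and away from the robot; starts upright or leaning back (1.6 to 1.85), stop at 1.95. Stiff hinge: stays where it is left; about 1 N at its end moves it.
- keeper_hinge (a point): Middle of the keeper's hinge axis (parallel to stand y), at stand x = +25 mm, 51 mm above the table, at mid-thickness of the plate. Folded down, the plate lies 2.5 mm over the block and reaches to stand x = -53 mm.
- keeper_end (a point): Middle of the keeper's free end, 78 mm from the hinge axis. Keeper: steel plate 44 mm wide, 5 thick, with a 5 mm thick end lip hanging 12.5 mm below the plate (when down); it drops in front of the front half with 4 mm to spare if that is home, else it lands on top of it.
- lens_cap: Bystander: round black lens cap, 72 mm diameter, 30 high, origin under its centre.
- cleaner: Bystander: white bottle, 48 mm diameter, 120 high, standing, origin under its centre.
- driver: Bystander: screwdriver lying down, 160 mm long along its x, handle to -x.
Mind the look-alikes: they are no part of the job. What is shaped like the part that bears half_a_center but brown or green is not meant.

How it is judged:
By the outcome, as a careful person would: the job done as asked, in the order asked, and still so for the second after the job is handed in, with the robot touching nothing.
It also fails if it takes over 54 s, if anything falls off the work surface, if the arm or the gripper's body presses on something with over 40 N, if the wrist force passes 120 N, or if a joint passes its speed limit or range.

### The arm

A 6-joint arm with a two-finger parallel gripper is mounted at the origin on the work surface. World frame = base frame: x ahead of the robot, y to its left, z up, the work surface at z = 0. Lengths are in m, angles in rad, forces in N, time in s.
With the tool pointing down it reaches from about 0.375 to 0.925 m from the base axis. Payload 5.7 kg.
Tool frame: the origin (TCP) lies midway between the tips of the shut fingers; the grasp point (between the pads) lies 19 mm behind it; z points along the fingers, y is the line along which they close (so a half turn about z gives the same grasp; the last joint's range is limited). The gripper opens to 85 mm and grips with 20 to 120 N. Pads are 22 mm wide; open, the fingers measure 114 mm over their backs; the gripper's body (76 mm by 85 mm) begins 54 mm behind the grasp point. The pads swing forward as they close: fully open they stand 13 mm farther back than shut.
Start: joints at [-1.304, 0.359, 1.51, -0, 1.272, -0.115], TCP at [0.224, -0.557, 0.231] pointing down, gripper open.
Joint ranges: [-2.97, 2.97], [-1.01, 2.36], [0.21, 2.38], [-0.96, 4.11], [0.2, 2.71], [-2.98, 2.98]. Speed limits (rad/s): [2.39, 2.39, 3.14, 3.14, 3.14, 3.14].

### API

Orientations are given as a unit quaternion [w, x, y, z].
In Python, from plant import readout, viewer, ticket gives the robot as it stands. The module is installed in compiled form; this text tells all that it offers.
- The arm moves only by the shell command python3 -m handwheel 'ROWS' [FORCE]. ROWS is a JSON object of lists of equal length, an entry for each row: "linear": the shift along the tool's x, y, z in cm, a list of three; "rot": the turn, a rotation vector about the tool's x, y, z in rad, a list of three; "grip": the gripper command: -1 is shut, 1 is fully open, values between are in proportion. In form: {"linear": [[x, y, z], ...], "rot": [[rx, ry, rz], ...], "grip": [grip, ...]}. A call has 1 to 8 rows; each row is the pose to reach, as a shift and turn from the pose commanded when the call began, along the tool's axes at that moment; what a row does not reach only later rows make up. A row lasts 1/10 s, in which the tool goes at most 50 mm and 8.59 degrees, less where a joint would pass 70% of its speed; a pose out of reach is approached as far as the arm can. A call with a gripper value outside its range is refused whole. The fingers move at their own pace and stop on an object; FORCE is the grip in N (left out, the last holds). Time passes only in rows, so rows that repeat a pose let the fingers close. It gives the time, the measured TCP pose, the force, the opening and the grip force at its end, in the units of the state.
- readout.sense(): the state, without advancing time (a new reading comes with each control period).
- viewer.camera(name): name is "scene" or "top" or "wrist"; returns a dict with "pixels" (400x640x3 uint8, red, green, blue), "mtx" (3x3 intrinsics, pixels), "camera_from_world" (4x4, takes a point from world to camera coordinates). Camera axes: x right, y down, z forward; pixel columns grow to the right and rows downward; lengths in m; the calibration is good to about 2 mm. A picture is of the moment at which its call begins. There is no depth.
- ticket.finish_job(): hands the job in; it is judged then, once.
The state is a dict: "clock": time; "q": joint angles; "joint_velocities": joint speeds; "effort": joint torques, N m; "tcp_pos": TCP position; "ee_rot": TCP orientation; "force": force on the tool from outside, world axes, zero at the start; "ft_torque": the same for the moment, N m; "finger_gap": finger opening in m; "gripper_force": force on a finger pad.
Only numpy, scipy, OpenCV 4.12 (cv2) and the standard library are available. Lean on these libraries where they do the work, as an engineer would, in place of code of your own. Each camera call takes 0.05 s, during which the arm holds its last target. There are 200 camera calls.

## Working session

There is one attempt and no reset: what is moved stays moved. The work goes in short steps, Python scripts to look and compute and a shell command to move; the robot and the scene stay as the last step left them, time stands still between calls to the robot, and variables do not carry over. Pictures are saved under pics/ and viewed, at most 13 in all, crops included, and the job is handed in when it is done.

```bash
mkdir -p pics
python3 - <<'E'
from plant import readout, viewer
import cv2,numpy as np,pickle
s=readout.sense(); print(s['clock'],s['tcp_pos'],s['ee_rot'],s['finger_gap'])
for n in ['scene','top','wrist']:
    c=viewer.camera(n); pickle.dump(c,open(f'{n}0.pkl','wb')); cv2.imwrite(f'pics/{n}0.png',c['pixels'][:,:,::-1])
    T=np.array(c['camera_from_world']); print(n,(-T[:3,:3].T@T[:3,3]).round(3),T[2,:3].round(2),np.array(c['mtx'])[0])
E
```

```text
0.0 [ 0.22334036 -0.55613766  0.23044326] [-9.27109912e-04  9.81835125e-01  1.89733816e-01 -8.25169971e-05] 0.08538791267969018
scene [0.967 0.355 0.68 ] [-0.53 -0.43 -0.73] [370.84379931   0.         319.37574522]
top [ 0.378 -0.005  1.207] [ 0.08  0.01 -1.  ] [440.5134913    0.         323.00808833]
wrist [ 0.293 -0.528  0.373] [-0.27 -0.11 -0.96] [312.07992832   0.         316.49843735]
```

View pics/scene0.png

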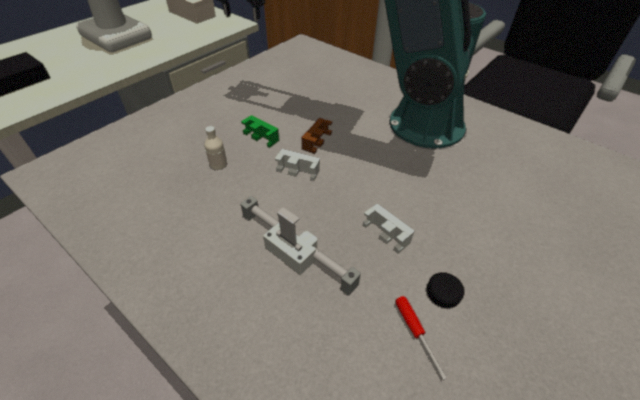

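View pics/top0.png

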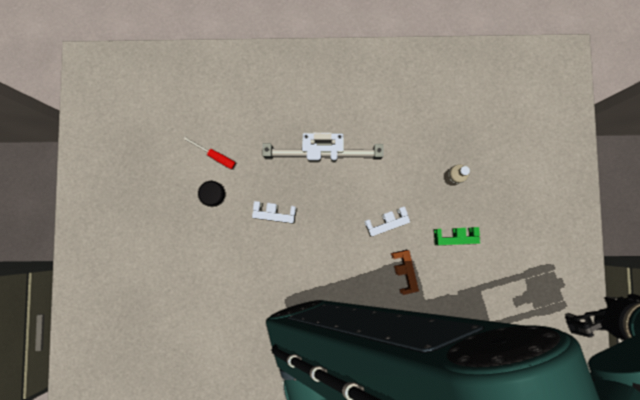

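The scene view shows the stand with its upright keeper at (290,240), aluminium halves at (298,162) and (388,226), and brown and green look-alikes at (317,134) and (261,130). The top view shows the stand at (323,148), with the wide lug at (314,155) on the left (+y) and the narrow one at (334,156). The candidates there are the light halves at (274,212) and (388,221); brown (404,272) and green (457,236) are excluded. I'll enlarge both candidates and the lugs.

Run:
```python
import cv2,numpy as np,pickle
I=pickle.load(open('top0.pkl','rb'))['pixels'][:,:,::-1]
cr=[I[190:240,240:310],I[190:240,355:425],I[120:170,288:358]]
S=pickle.load(open('scene0.pkl','rb'))['pixels'][:,:,::-1]
cs=[S[200:250,355:425],S[138:188,263:333],S[210:275,250:341]]
f=lambda a:cv2.resize(a,(266,190),interpolation=cv2.INTER_CUBIC)
cv2.imwrite('pics/crop1.png',np.vstack([np.hstack(list(map(f,cr))),np.hstack(list(map(f,cs)))]))
```

```text
(no output)
```

View pics/crop1.png

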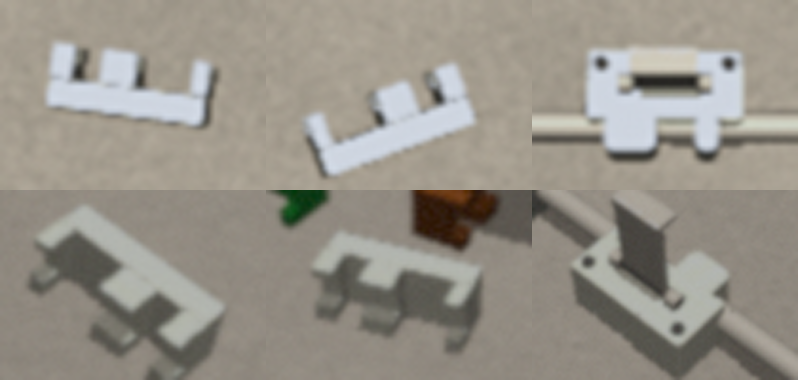

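The half at (388,221) in the top view has its wide slot on the left (+y) and its narrow slot on the right. That matches the lugs (wide at left), so it is half_a. The half at (274,212) is mirrored. Next I'll measure roughly from the top view and put the wrist camera over the part.

```bash
cat > h.py <<'E'
from plant import readout, viewer
import cv2,numpy as np,pickle
from scipy.spatial.transform import Rotation as R
def cam(n,name=None):
    c=viewer.camera(n); c={k:np.array(v) for k,v in c.items()}
    if name: pickle.dump(c,open(name+'.pkl','wb')); cv2.imwrite(f'pics/{name}.png',c['pixels'][:,:,::-1])
    return c
def load(n): return {k:np.array(v) for k,v in pickle.load(open(n+'.pkl','rb')).items()}
def ray(c,uv):
    uv=np.atleast_2d(np.array(uv,float)); T=c['camera_from_world']; d=np.c_[uv,np.ones(len(uv))]@np.linalg.inv(c['mtx']).T@T[:3,:3]
    return -T[:3,:3].T@T[:3,3], d/np.linalg.norm(d,axis=1)[:,None]
def onplane(c,uv,z):
    o,d=ray(c,uv); return o+d*((z-o[2])/d[:,2])[:,None]
def tri(obs):   # [(cam,uv),...] one point
    A=np.zeros((3,3));b=np.zeros(3)
    for c,uv in obs:
        o,d=ray(c,uv); P=np.eye(3)-np.outer(d[0],d[0]); A+=P;b+=P@o
    return np.linalg.solve(A,b)
def proj(c,p):
    p=np.atleast_2d(p);q=(p@c['camera_from_world'][:3,:3].T+c['camera_from_world'][:3,3])@c['mtx'].T; return q[:,:2]/q[:,2:]
def rel(p,a):  # shift (cm) and turn to TCP at p with tool x at heading a deg, pointing down
    s=readout.sense(); r=R.from_quat(np.array(s['ee_rot'])[[1,2,3,0]])
    t=R.from_euler('z',a,degrees=True)*R.from_euler('x',180,degrees=True)
    print('shift cm',(r.inv().apply(np.array(p)-s['tcp_pos'])*100).round(2),'rot',(r.inv()*t).as_rotvec().round(3),'t',round(s['clock'],2))
def rects(c,z,thr=195,amin=150):
    I=c['pixels']; m=((I.min(2)>thr)).astype(np.uint8)
    cs,_=cv2.findContours(m,cv2.RETR_EXTERNAL,cv2.CHAIN_APPROX_NONE); out=[]
    for k in cs:
        if cv2.contourArea(k)<amin: continue
        p=onplane(c,k[:,0].astype(float),z)[:,:2]
        (x,y),(w,h),a=cv2.minAreaRect((p*1000).astype(np.float32)); out.append((k[:,0].mean(0).round(),(round(x,1),round(y,1)),(round(w,1),round(h,1)),round(a,1)))
    return out
E
python3 - <<'E'
from h import *
c=load('top0')
for (u,v) in [(388,225),(325,142),(274,216)]: print(c['pixels'][v,u])
for r in rects(c,.046): print(r)
rel([.44,-.17,.25],109)
E
```

```text
[206 213 224]
[55 54 49]
[206 213 224]
(array([389., 222.]), (424.9, -163.4), (41.2, 106.7), 20.2)
(array([272., 214.]), (452.7, 138.8), (105.2, 39.7), 82.4)
(array([323., 145.]), (628.1, 6.7), (104.4, 67.8), 89.4)
shift cm [ 34.49 -27.78  -1.89] rot [-1.000e-03 -1.000e-03 -1.521e+00] t 0.15
```

```bash
python3 -m handwheel '{"linear": [[35,-26,-2],[35,-26,-2],[35,-26,-2],[35,-26,-2],[35,-26,-2],[35,-26,-2],[35,-26,-2],[35,-26,-2]], "rot": [[0,0,-1.54],[0,0,-1.54],[0,0,-1.54],[0,0,-1.54],[0,0,-1.54],[0,0,-1.54],[0,0,-1.54],[0,0,-1.54]], "grip": [1,1,1,1,1,1,1,1]}'; python3 -c "
from h import *
rel([.425,-.163,.25],110)"
```

```text
clock: 0.95
tcp_pos: [0.433, -0.2142, 0.2497]
ee_rot: [-0.0, 0.701, 0.713, 0.0]
force: [1.3, 0.2, -0.3]
finger_gap: 0.0855
gripper_force: 0.0
shift cm [ 5.14 -0.71 -0.03] rot [ 0.    -0.    -0.332] t 0.95
```

```bash
python3 -m handwheel '{"linear": [[5.1,-0.7,0],[5.1,-0.7,0],[5.1,-0.7,0],[5.1,-0.7,0],[5.1,-0.7,0]], "rot": [[0,0,-0.33],[0,0,-0.33],[0,0,-0.33],[0,0,-0.33],[0,0,-0.33]], "grip": [1,1,1,1,1]}'
python3 - <<'E'
from h import *
cam('wrist','w1'); c=cam('top','top1'); print(readout.sense()['tcp_pos'])
for r in rects(c,.046): print(r)
E
```

```text
clock: 1.45
tcp_pos: [0.4248, -0.1653, 0.2495]
ee_rot: [-0.0, 0.577, 0.816, 0.0]
force: [-0.4, -0.5, -0.7]
finger_gap: 0.086
gripper_force: 0.0
[ 0.42481517 -0.16553553  0.24953343]
(array([269., 213.]), (453.1, 139.6), (107.2, 40.9), 81.9)
(array([323., 144.]), (628.1, 6.7), (104.4, 67.8), 89.3)
```

View pics/w1.png

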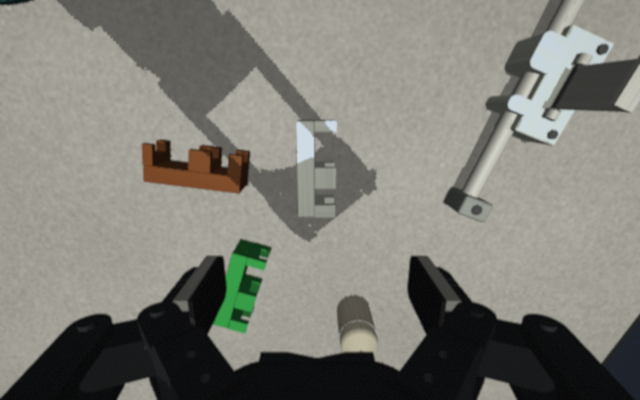

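The wrist view shows half_a at (317,169), partly in the gripper's shadow, with its back edge at u≈299 and its wide slot at the top (+y). The stand is at upper right around (560,85). I'll segment by tint (aluminium is bluish, the table warm) and triangulate against the top view.

Run:
```python
from h import *
w=load('w1');t=load('top0')
I=w['pixels'].astype(int); print(I[200,305],I[200,345],I[140,303],I[110,250])
def quad(c,roi,thr):
    u0,v0,u1,v1=roi; I=c['pixels'].astype(int); m=np.zeros(I.shape[:2],np.uint8)
    m[v0:v1,u0:u1]=(I[...,2]-I[...,0])[v0:v1,u0:u1]>thr
    cs,_=cv2.findContours(m,cv2.RETR_EXTERNAL,cv2.CHAIN_APPROX_NONE); k=max(cs,key=cv2.contourArea)
    return cv2.boxPoints(cv2.minAreaRect(k)),cv2.contourArea(k),k
for thr in (-3,2):
    for n,c,roi in (('w',w,(285,105,350,230)),('t',t,(355,195,425,245))):
        b,a,k=quad(c,roi,thr); print(n,thr,a,b.round(1).tolist())
        p=onplane(c,k[:,0],.046)[:,:2]*1000; print('   plane46',cv2.minAreaRect(p.astype(np.float32)))
cr=cv2.resize(w['pixels'][100:235,280:360,::-1],None,fx=4.4,fy=4.4,interpolation=cv2.INTER_CUBIC)
cr2=cv2.resize(w['pixels'][0:150,480:640,::-1],None,fx=2.75,fy=4,interpolation=cv2.INTER_CUBIC)[:594]
cv2.imwrite('pics/c2.png',np.hstack([cr[:594],cr2]))
```

```text
[151 154 144] [101 101  95] [207 219 227] [173 170 160]
w -3 595.0 [[296.0, 121.0], [314.0, 121.0], [314.0, 163.0], [296.0, 163.0]]
   plane46 ((401.15191650390625, -135.4707794189453), (19.895835876464844, 45.59312057495117), 19.278047561645508)
t -3 480.5 [[363.79998779296875, 220.6999969482422], [404.20001220703125, 205.8000030517578], [410.1000061035156, 221.6999969482422], [369.70001220703125, 236.6999969482422]]
   plane46 ((424.1495361328125, -161.26739501953125), (44.66314697265625, 113.73995971679688), 19.617725372314453)
w 2 557.5 [[296.0, 121.0], [314.0, 121.0], [314.0, 163.0], [296.0, 163.0]]
   plane46 ((401.239013671875, -135.44009399414062), (19.71120834350586, 45.58787536621094), 19.27913475036621)
t 2 440.0 [[364.5, 220.89999389648438], [404.20001220703125, 206.1999969482422], [409.8999938964844, 221.5], [370.20001220703125, 236.3000030517578]]
   plane46 ((424.0335388183594, -161.961181640625), (42.98446273803711, 111.81641387939453), 19.80875015258789)
```

View pics/c2.png

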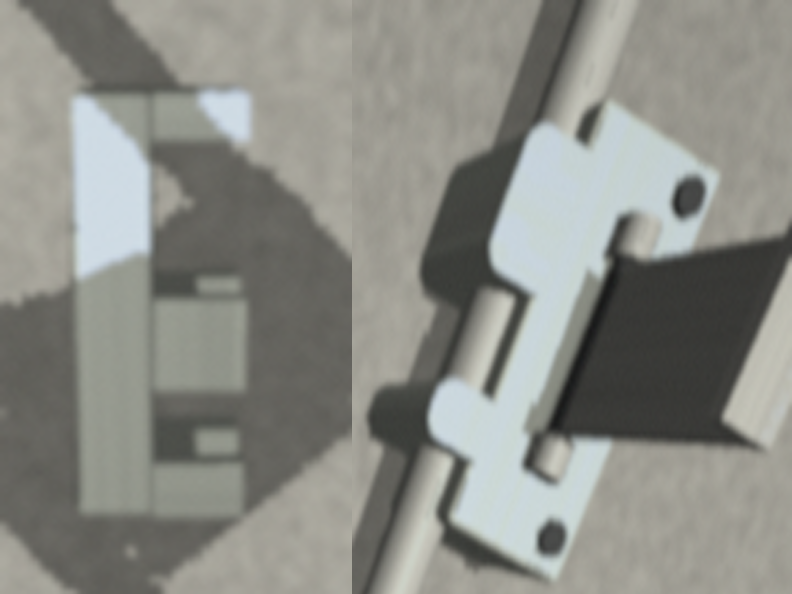

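The crop shows half_a's top-face corners at wrist pixels ≈(296,121), (298,217), (337,121) and (335.5,217). The stand's mating-face ends are at ≈(575,26) and (515.5,130), the wide lug tip at ≈(539,46), and the keeper is upright.

Run:
```python
from h import *
w=load('w1');t=load('top0')
W=[(296.,120.7),(297.8,216.4),(335.2,216.6),(336.4,120.6)]; T=[(370,236.5),(410,221.6),(404.2,206),(364.3,220.8)]
print('tri',[ (tri([(w,a),(t,b)])*1000).round(1).tolist() for a,b in zip(W,T)])
P=onplane(w,W,.046)[:,:2]*1000; print(P.round(1), P.mean(0).round(1), np.linalg.norm(np.diff(P,axis=0),axis=1))
for i,j in((1,0),(2,3)): d=P[j]-P[i]; print('yaw',np.degrees(np.arctan2(-d[0],d[1])))
# stand: top rect
I=t['pixels'].astype(int); m=np.zeros(I.shape[:2],np.uint8); m[125:165,290:355]=(I[...,2]-I[...,0])[125:165,290:355]>2
k=max(cv2.findContours(m,0,cv2.CHAIN_APPROX_NONE)[0],key=cv2.contourArea)
b=cv2.boxPoints(cv2.minAreaRect(k)); print('top stand',b.tolist())
p=onplane(t,k[:,0],.046)[:,:2]*1000; print(cv2.minAreaRect(p.astype(np.float32)))
S=[(574.7,25.5),(515.4,129.8),(554,144.8),(612.9,44.1),(539.1,46.1)]
Q=onplane(w,S,.046)[:,:2]*1000; print(Q.round(1)); 
for i,j in((1,0),(2,3)): d=Q[j]-Q[i]; print('yaw',np.degrees(np.arctan2(-d[0],d[1])),np.linalg.norm(d))
print('proj of top stand far corners tri')
o=sorted(b.tolist(),key=lambda x:x[1])[:2]; o.sort()
print([(tri([(w,a),(t,q)])*1000).round(1).tolist() for a,q in zip([S[3],S[2]],o)])
```

```text
tri [[384.3, -117.3, 34.1], [422.3, -223.7, 35.3], [464.7, -209.5, 33.9], [426.1, -102.4, 37.8]]
[[ 384.6 -116.8]
 [ 421.  -219.9]
 [ 462.7 -205.5]
 [ 425.6 -102.2]] [ 423.5 -161.1] [109.37054686  44.08622136 109.725843  ]
yaw 19.419624019635837
yaw 19.746266589141598
top stand [[302.0, 133.0], [342.0, 133.0], [342.0, 159.0], [302.0, 159.0]]
((626.7575073242188, 8.037708282470703), (107.00308227539062, 70.54695129394531), 89.28508758544922)
[[616.1  61.7]
 [612.1 -46.8]
 [660.4 -46.9]
 [661.7  60. ]
 [592.7  33.8]]
yaw -2.1129259633717563 108.50557237959914
yaw -0.7202305809282734 106.91496650880359
proj of top stand far corners tri
[[663.4, 61.3, 43.5], [662.2, -46.3, 43.4]]
```

```bash
python3 -c "
from h import *
rel([.4262,-.1686,.013],109.6)"
```

```text
shift cm [-0.34  0.03 23.65] rot [-0.    -0.    -0.003] t 1.55
```

```bash
python3 -m handwheel '{"linear": [[-0.3,0,5],[-0.3,0,10],[-0.3,0,14],[-0.3,0,18],[-0.3,0,21],[-0.3,0,22.5],[-0.3,0,23.6],[-0.3,0,23.6]], "rot": [[0,0,0],[0,0,0],[0,0,0],[0,0,0],[0,0,0],[0,0,0],[0,0,0],[0,0,0]], "grip": [1,1,1,1,1,1,1,1]}' 60; python3 -m handwheel '{"linear": [[0,0,0],[0,0,0],[0,0,0],[0,0,0],[0,0,0],[0,0,0],[0,0,0],[0,0,0]], "rot": [[0,0,0],[0,0,0],[0,0,0],[0,0,0],[0,0,0],[0,0,0],[0,0,0],[0,0,0]], "grip": [-1,-1,-1,-1,-1,-1,-1,-1]}' 60
```

```text
clock: 2.35
tcp_pos: [0.4253, -0.168, 0.0125]
ee_rot: [-0.001, 0.577, 0.817, -0.0]
force: [-0.3, -0.3, -0.2]
finger_gap: 0.0853
gripper_force: 0.0
clock: 3.15
tcp_pos: [0.4262, -0.1685, 0.0148]
ee_rot: [0.001, 0.577, 0.817, -0.0]
force: [-1.2, -0.6, 5.6]
finger_gap: 0.0434
gripper_force: 60.6
```

```bash
python3 -m handwheel '{"linear": [[0,0,-2],[0,0,-4],[0,0,-7],[0,0,-7]], "rot": [[0,0,0],[0,0,0],[0,0,0],[0,0,0]], "grip": [-1,-1,-1,-1]}'; python3 -c "
from h import *
rel([.50,0.0,.085],89)"
```

```text
clock: 3.55
tcp_pos: [0.428, -0.1691, 0.0866]
ee_rot: [0.003, 0.577, 0.817, 0.0]
force: [1.7, -1.4, -5.0]
finger_gap: 0.0432
gripper_force: 63.1
shift cm [13.53 12.45  0.15] rot [0.005 0.004 0.359] t 3.55
```

```bash
python3 -m handwheel '{"linear": [[3.5,3,0],[7,6.2,0],[10.5,9.5,0],[13.5,12.4,0],[13.5,12.4,0],[13.5,12.4,0],[13.5,12.4,0]], "rot": [[0,0,0.14],[0,0,0.28],[0,0,0.36],[0,0,0.36],[0,0,0.36],[0,0,0.36],[0,0,0.36]], "grip": [-1,-1,-1,-1,-1,-1,-1]}'
python3 - <<'E'
from h import *
cam('wrist','w2')
E
```

```text
clock: 4.25
tcp_pos: [0.4964, 0.0003, 0.0829]
ee_rot: [-0.001, 0.714, 0.7, -0.001]
force: [-0.1, -0.1, -4.1]
finger_gap: 0.0431
gripper_force: 63.5
```

View pics/w2.png

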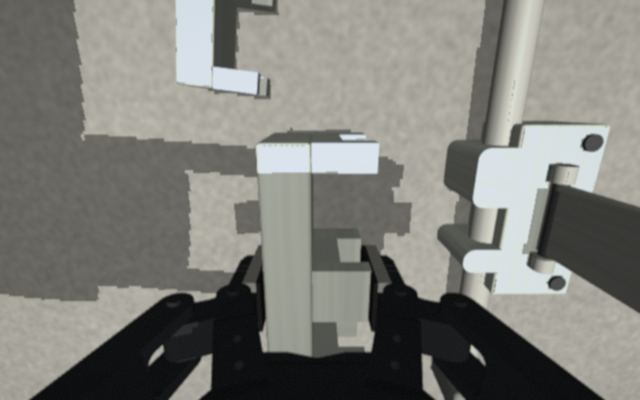

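The view shows the held half with its +y end at (257..379,143), wide slot below it, and the stand at right: wide lug tip at (476,175), narrow lug at (465,248), mating-face ends near (523,126) and (492,294). I'll refine these corners and compute the stand and part poses.

Run:
```python
from h import *
w=load('w2'); t=load('top0'); g=cv2.cvtColor(w['pixels'],cv2.COLOR_RGB2GRAY)
def sub(pts): return cv2.cornerSubPix(g,np.array(pts,np.float32).reshape(-1,1,2),(4,4),(-1,-1),(3,40,.01))[:,0]
S=sub([(523,126),(492,294),(565,293),(609,126)]); Q=onplane(w,S,.046)*1000
print(S.round(1).tolist()); print(Q.round(1).tolist())
for i,j in((1,0),(2,3)): d=Q[j]-Q[i]; print('yaw',np.degrees(np.arctan2(-d[0],d[1])),np.linalg.norm(d))
for i,j in((0,3),(1,2)): d=Q[j]-Q[i]; print('yaw x',np.degrees(np.arctan2(d[1],d[0])),np.linalg.norm(d))
H=sub([(258,144),(379,142),(379,172),(311,173)]); P=onplane(w,H,.046+.0829-.0148)*1000
print(H.round(1).tolist()); print(P.round(1).tolist())
print('len',np.linalg.norm(P[1]-P[0]),'yaw',np.degrees(np.arctan2(*(P[1]-P[0])[[1,0]])), readout.sense()['tcp_pos'].round(4) if hasattr(readout.sense()['tcp_pos'],'round') else readout.sense()['tcp_pos'])
# wide lug edges along a column, at mid-lug; narrow too
m=((w['pixels'].astype(int)[...,2]-w['pixels'].astype(int)[...,0])>2)&(g>190)
for u in (490,500):
    r=np.flatnonzero(m[100:310,u])+100; seg=np.split(r,np.flatnonzero(np.diff(r)>2)+1)
    print(u,[(onplane(w,[(u,s[0]-.5),(u,s[-1]+.5)],.046)[:,:2]*1000).round(1).tolist() for s in seg if len(s)>3])
# tip
for v in (170,176,248):
    r=np.flatnonzero(m[v,430:520])+430; print('tip',v,(onplane(w,[(r[0]-.5,v)],.046)[0]*1000).round(1))
print('back edge',[(v,np.flatnonzero(np.abs(np.diff(g[v,240:285].astype(int)))>18)+240.5) for v in (200,250,220,240)])
print(cv2.__version__, (tri([(w,S[3]),(t,(302,133))])*1000).round(1),(tri([(w,S[2]),(t,(342,133))])*1000).round(1))
```

```text
[[522.2999877929688, 123.5999984741211], [490.5, 292.70001220703125], [565.0, 293.0], [609.5999755859375, 125.5999984741211]]
[[612.7, 63.4, 46.0], [610.6, -45.2, 46.0], [659.7, -46.4, 46.0], [661.6, 61.3, 46.0]]
yaw -1.1022560481781465 108.6428197397459
yaw -0.9957749493596807 107.70494461633774
yaw x -2.3998881661100984 48.997923831099286
yaw x -1.3020884589331054 49.1858209591656
[[255.3000030517578, 146.6999969482422], [378.1000061035156, 142.5], [377.0, 173.10000610351562], [310.29998779296875, 171.6999969482422]]
[[476.1, 61.9, 114.1], [519.6, 62.5, 114.1], [519.6, 51.5, 114.1], [495.4, 52.5, 114.1]]
len 43.493857302820594 yaw 0.8170614578351767 [ 4.964e-01 -1.000e-04  8.300e-02]
490 [[[596.6, 49.9], [601.7, 14.2]], [[605.7, -13.8], [608.0, -29.4]]]
500 [[[602.3, 50.3], [607.8, 14.1]], [[612.0, -13.9], [616.9, -45.9]]]
tip 170 [591.1  37.5  46. ]
tip 176 [591.   33.9  46. ]
tip 248 [613.4 -12.9  46. ]
back edge [(200, array([], dtype=float64)), (250, array([254.5, 255.5, 256.5, 260.5, 261.5])), (220, array([], dtype=float64)), (240, array([260.5]))]
4.12.0 [663.   61.3  44.5] [661.1 -46.5  45.2]
```

```bash
python3 -c "
from h import *
rel([.5476,.0023,.0155],88.8)"
```

```text
shift cm [0.34 5.13 6.74] rot [-0.002  0.     0.001] t 4.3
```

```bash
python3 -m handwheel '{"linear": [[0.2,3,1],[0.3,5.1,3],[0.3,5.1,5],[0.3,5.1,6],[0.3,5.1,6.5],[0.3,5.1,6.5]], "rot": [[0,0,0],[0,0,0],[0,0,0],[0,0,0],[0,0,0],[0,0,0]], "grip": [-1,-1,-1,-1,-1,-1]}'; python3 -c "
from h import *
rel([.5476,.0023,.0148],88.8)"
```

```text
clock: 4.9
tcp_pos: [0.5472, 0.0022, 0.0181]
ee_rot: [-0.001, 0.714, 0.7, -0.001]
force: [-0.7, 0.2, -5.6]
finger_gap: 0.0431
gripper_force: 63.4
shift cm [0.01 0.04 0.33] rot [-0.002 -0.     0.001] t 4.9
```

```bash
python3 -m handwheel '{"linear": [[0,0,0.2],[0,0,0.3],[0,0,0.3],[0,0,0.3],[0,0,0.3],[0,0,0.3],[0,0,0.3]], "rot": [[0,0,0],[0,0,0],[0,0,0],[0,0,0],[0,0,0],[0,0,0],[0,0,0]], "grip": [-1,-1,-1,0.26,0.26,0.26,0.26]}'; python3 -m handwheel '{"linear": [[0,0,-1.5],[0,0,-4],[0,0,-9],[0,0,-14],[0,0,-16],[0,0,-16]], "rot": [[0,0,0],[0,0,0],[0,0,0],[0,0,0],[0,0,0],[0,0,0]], "grip": [0.26,0.26,0.26,0.26,0.26,0.26]}'
python3 - <<'E'
from h import *
cam('wrist','w3'); cam('top','top3'); s=readout.sense();print(s['tcp_pos'],s['clock'])
E
```

```text
clock: 5.6
tcp_pos: [0.549, 0.0027, 0.016]
ee_rot: [0.0, 0.714, 0.7, 0.0]
force: [0.7, -0.3, 0.5]
finger_gap: 0.0538
gripper_force: 0.0
clock: 6.2
tcp_pos: [0.5515, 0.0024, 0.1797]
ee_rot: [0.003, 0.714, 0.7, 0.003]
force: [0.0, 0.3, -0.3]
finger_gap: 0.0537
gripper_force: 0.0
[0.54847457 0.00272621 0.17570616] 6.3
```

View pics/w3.png

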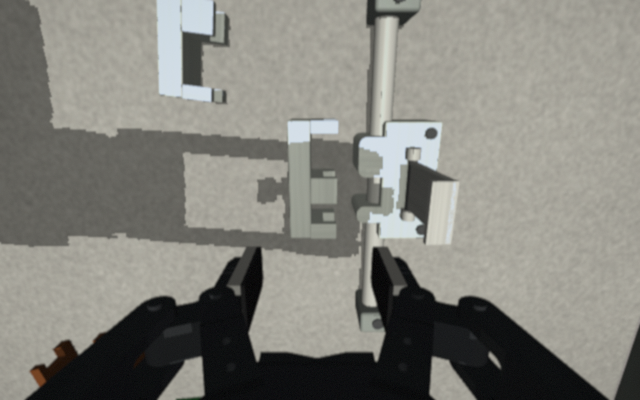

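The half stands square in front of the lugs, with corners near (289,120), (338,120), (337,237) and (290,238); the stand's block is at (384..441, 121..238). I'll check the alignment.

Run:
```python
from h import *
w=load('w3'); g=cv2.cvtColor(w['pixels'],cv2.COLOR_RGB2GRAY)
def sub(pts): return cv2.cornerSubPix(g,np.array(pts,np.float32).reshape(-1,1,2),(3,3),(-1,-1),(3,40,.01))[:,0]
for n,p in (('part +y back,+y front,-y front,-y back',[(289,121),(338,120),(336,237),(290,238)]),('stand far+y, near+y, near-y',[(442,122),(385,121),(383,237)])):
    S=sub(p); print(n,S.round(1).tolist(),(onplane(w,S,.046)[:,:2]*1000).round(1).tolist())
I=w['pixels'].astype(int); 
for u in (308,330): print(u,[int(x) for x in g[115:245,u]])
for u in (370,): print(u,[int(x) for x in g[130:225,u]])
```

```text
part +y back,+y front,-y front,-y back [[288.20001220703125, 120.5999984741211], [337.70001220703125, 120.69999694824219], [335.3999938964844, 238.0], [290.8999938964844, 237.3000030517578]] [[529.7, 65.3], [572.1, 64.3], [570.0, -45.1], [527.2, -43.3]]
stand far+y, near+y, near-y [[441.3999938964844, 121.9000015258789], [385.1000061035156, 120.80000305175781], [383.0, 237.0]] [[661.6, 61.5], [613.0, 63.4], [615.8, -45.1]]
308 [160, 161, 154, 131, 114, 142, 187, 212, 217, 218, 219, 218, 218, 218, 218, 218, 219, 219, 218, 218, 219, 219, 219, 219, 220, 212, 184, 159, 150, 150, 151, 150, 150, 150, 151, 150, 150, 151, 151, 151, 151, 151, 151, 151, 150, 151, 150, 151, 151, 150, 150, 151, 151, 150, 151, 150, 150, 151, 150, 151, 151, 152, 152, 151, 151, 151, 152, 152, 152, 152, 152, 151, 151, 152, 151, 152, 151, 152, 151, 151, 152, 152, 151, 151, 152, 152, 151, 152, 152, 153, 151, 151, 153, 152, 151, 152, 152, 152, 152, 153, 152, 152, 151, 152, 151, 153, 151, 151, 150, 151, 151, 150, 151, 150, 150, 150, 150, 149, 151, 150, 149, 145, 130, 112, 103, 101, 101, 102, 102, 102]
330 [162, 162, 157
[... 360 characters left out ...]
49, 150, 149, 149, 149, 149, 150, 149, 146, 132, 118, 107, 101, 97, 91, 84, 82, 89, 114, 139, 150, 152, 152, 151, 150, 148, 133, 108, 91, 105, 133, 149, 151, 151, 151, 150, 150, 148, 147, 145, 147, 146, 147, 142, 126, 109, 100, 100, 102, 103, 103]
370 [98, 99, 99, 99, 97, 100, 137, 189, 216, 221, 221, 221, 221, 221, 220, 221, 220, 221, 220, 214, 201, 180, 159, 154, 154, 155, 153, 152, 151, 149, 149, 149, 152, 151, 151, 150, 151, 152, 155, 157, 157, 154, 150, 149, 151, 152, 147, 128, 106, 95, 92, 95, 94, 95, 95, 96, 96, 96, 97, 98, 98, 97, 98, 99, 100, 99, 99, 100, 101, 102, 100, 99, 92, 84, 80, 87, 111, 136, 149, 151, 152, 163, 187, 203, 208, 209, 207, 207, 208, 210, 217, 218, 206, 188, 178]
```

Square to within about 0.2°, about 1 mm towards +y, which is inside the play. Next I'll turn the gripper 90° and push from behind with both fingertips.

```bash
python3 -m handwheel '{"linear": [[0.8,-5.8,0],[0.8,-5.8,0],[0.8,-5.8,0],[0.8,-5.8,0],[0.8,-5.8,0],[0.8,-5.8,0],[0.8,-5.8,0],[0.8,-5.8,0]], "rot": [[0,0,-1.57],[0,0,-1.57],[0,0,-1.57],[0,0,-1.57],[0,0,-1.57],[0,0,-1.57],[0,0,-1.57],[0,0,-1.57]], "grip": [0.4,0.4,0.4,0.4,0.4,0.4,0.4,0.4]}'; python3 -c "
from h import *
rel([.49,.0102,.006],178.8)"
```

```text
clock: 7.1
tcp_pos: [0.4891, 0.0119, 0.1735]
ee_rot: [-0.002, 0.191, 0.982, -0.0]
force: [-1.0, -0.3, 0.0]
finger_gap: 0.0599
gripper_force: 0.0
shift cm [-0.22 -0.11 16.75] rot [-0.    -0.004 -0.363] t 7.1
```

```bash
python3 -m handwheel '{"linear": [[-0.2,-0.1,3],[-0.2,-0.1,6],[-0.2,-0.1,9],[-0.2,-0.1,12],[-0.2,-0.1,14],[-0.2,-0.1,15.5],[-0.2,-0.1,16.6],[-0.2,-0.1,16.6]], "rot": [[0,0,-0.12],[0,0,-0.24],[0,0,-0.36],[0,0,-0.36],[0,0,-0.36],[0,0,-0.36],[0,0,-0.36],[0,0,-0.36]], "grip": [0.4,0.4,0.4,0.4,0.4,0.4,0.4,0.4]}'; python3 -c "
from h import *
rel([.517,.0102,.006],178.8)
rel([.557,.0094,.006],178.8)"
```

```text
clock: 7.9
tcp_pos: [0.4899, 0.0104, 0.0074]
ee_rot: [-0.003, 0.015, 1.0, 0.0]
force: [0.4, -0.3, 0.1]
finger_gap: 0.06
gripper_force: 0.0
shift cm [-2.71  0.07  0.12] rot [ 0.001 -0.005 -0.009] t 7.9
shift cm [-6.71  0.11  0.1 ] rot [ 0.001 -0.005 -0.009] t 7.9
```

```bash
python3 -m handwheel '{"linear": [[-1,0,0],[-2,0,0],[-2.5,0.1,0],[-3,0.1,0],[-3.4,0.1,0],[-3.8,0.1,0],[-4.2,0.1,0],[-4.6,0.1,0]], "rot": [[0,0,-0.009],[0,0,-0.009],[0,0,-0.009],[0,0,-0.009],[0,0,-0.009],[0,0,-0.009],[0,0,-0.009],[0,0,-0.009]], "grip": [0.4,0.4,0.4,0.4,0.4,0.4,0.4,0.4]}'
python3 - <<'E'
from h import *
cam('top','top4'); c=cam('wrist','w4'); s=readout.sense(); print(s['tcp_pos'],s['force'],s['clock'])
t=load('top4')
cv2.imwrite('pics/c4.png',np.hstack([cv2.resize(t['pixels'][120:220,270:380,::-1],(440,400),interpolation=cv2.INTER_CUBIC),cv2.resize(c['pixels'][:,:,::-1],(360,400))]))
E
```

```text
clock: 8.7
tcp_pos: [0.5361, 0.0101, 0.0099]
ee_rot: [-0.002, 0.01, 1.0, 0.0]
force: [-5.8, -0.5, 4.1]
finger_gap: 0.0598
gripper_force: 2.9
[0.53814725 0.00992279 0.00996601] [-2.14171875  0.6868874  -1.17551119] 8.8
```

View pics/c4.png

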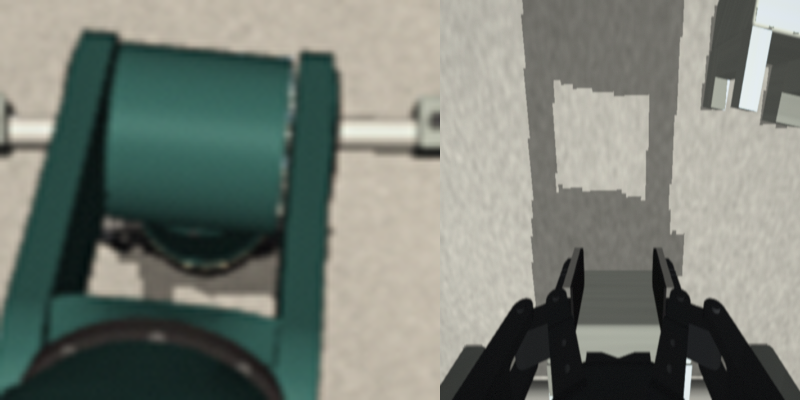

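The part is pushed about 20 mm and is now at the lug tips; the fingers are flat on its back, and the arm hides it from the top camera. I'll continue, watching the force.

```bash
python3 -m handwheel '{"linear": [[-0.3,0,0],[-0.6,0,0],[-0.9,0.1,0],[-1.2,0.1,0],[-1.4,0.1,0],[-1.5,0.1,0]], "rot": [[0,0,0],[0,0,0],[0,0,0],[0,0,0],[0,0,0],[0,0,0]], "grip": [0.4,0.4,0.4,0.4,0.4,0.4]}'
python3 - <<'E'
from h import *
c=cam('scene','s5'); s=readout.sense(); print(s['tcp_pos'],s['force'],s['ft_torque'],s['clock'])
E
```

```text
clock: 9.4
tcp_pos: [0.5506, 0.0102, 0.0095]
ee_rot: [-0.002, 0.01, 1.0, -0.0]
force: [-5.5, -2.9, 2.0]
finger_gap: 0.0599
gripper_force: 3.2
[0.55128849 0.0102563  0.00955384] [-4.94455049 -1.51022038  0.83642209] [-0.35302755  0.79953574 -0.15797821] 9.45
```

```bash
python3 -m handwheel '{"linear": [[-0.2,0,0],[-0.4,0,0],[-0.6,0,0],[-0.7,0,0]], "rot": [[0,0,0],[0,0,0],[0,0,0],[0,0,0]], "grip": [0.4,0.4,0.4,0.4]}'; python3 -m handwheel '{"linear": [[-0.1,0,0],[-0.2,0,0],[-0.2,0,0]], "rot": [[0,0,0],[0,0,0],[0,0,0]], "grip": [0.4,0.4,0.4]}'
python3 - <<'E'
from h import *
c=cam('scene','s6'); s=readout.sense(); print(s['tcp_pos'],s['force'],s['ft_torque'],s['clock'])
cv2.imwrite('pics/c6.png',cv2.resize(c['pixels'][190:300,225:365,::-1],(763,600),interpolation=cv2.INTER_CUBIC))
E
```

```text
clock: 9.85
tcp_pos: [0.5567, 0.0101, 0.0094]
ee_rot: [-0.003, 0.01, 1.0, -0.0]
force: [-11.5, -4.3, 8.5]
finger_gap: 0.0599
gripper_force: 5.7
clock: 10.15
tcp_pos: [0.5566, 0.0102, 0.0094]
ee_rot: [-0.005, 0.01, 1.0, -0.0]
force: [-13.7, -3.0, 10.0]
finger_gap: 0.0599
gripper_force: 6.9
[0.55663751 0.01014807 0.00936267] [-14.37111519  -3.38016682  10.06010984] [-0.42259627  1.83156443 -0.00329347] 10.2
```

View pics/c6.png

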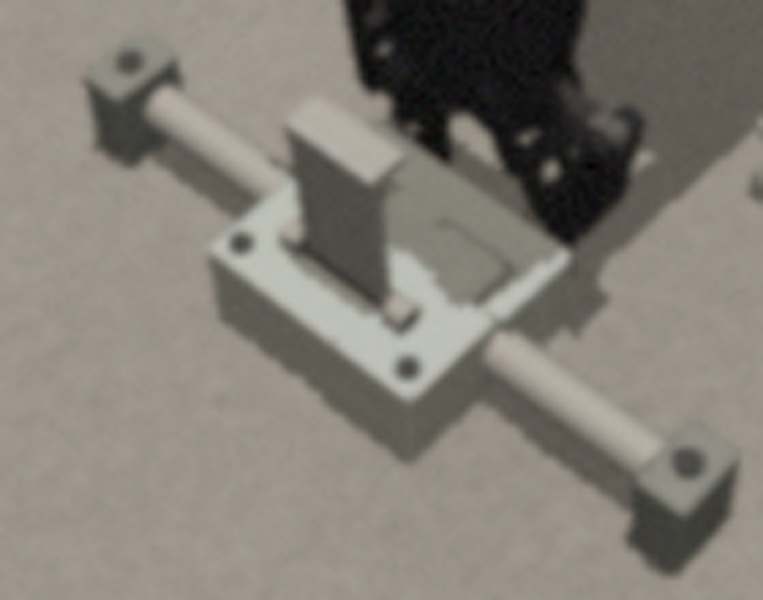

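The view shows the two halves closed up: no gap at the seam by (495,318), and the wide lug inside its slot at (465,260). The push stalled at the expected position. I'll press a bit firmer, then back off and go up.

```bash
python3 -m handwheel '{"linear": [[-0.15,0,0],[-0.3,0,0],[-0.3,0,0]], "rot": [[0,0,0],[0,0,0],[0,0,0]], "grip": [0.4,0.4,0.4]}'; python3 -m handwheel '{"linear": [[1.5,0,0],[3.5,0,-1],[4,0,-6],[4,0,-11],[4,0,-16],[4,0,-20],[4,0,-20]], "rot": [[0,0,0],[0,0,0],[0,0,0],[0,0,0],[0,0,0],[0,0,0],[0,0,0]], "grip": [0.4,0,-1,-1,-1,-1,-1]}'
python3 - <<'E'
from h import *
for n in ('scene','wrist','top'): cam(n,n+'7')
s=readout.sense(); print(s['tcp_pos'],s['force'],s['finger_gap'],s['clock'])
rel([.705,.0065,.21],178.8)
a,b=load('scene7')['pixels'],load('wrist7')['pixels']
cv2.imwrite('pics/c7.png',np.hstack([cv2.resize(a[190:300,225:365,::-1],(400,314),interpolation=cv2.INTER_CUBIC),cv2.resize(b[:,:,::-1],(400,314))]))
E
```

```text
clock: 10.5
tcp_pos: [0.5566, 0.0102, 0.0091]
ee_rot: [-0.008, 0.01, 1.0, 0.0]
force: [-20.4, -3.3, 15.7]
finger_gap: 0.06
gripper_force: 10.0
clock: 11.2
tcp_pos: [0.5306, 0.0106, 0.2165]
ee_rot: [0.007, 0.01, 1.0, -0.001]
force: [0.2, 0.3, 0.9]
finger_gap: 0.0002
gripper_force: 0.0
[0.52542676 0.01104578 0.20961065] [-0.3386404  -0.00440548  0.18159073] -0.0003216775015725159 11.35
shift cm [-17.96  -0.08  -0.02] rot [0.    0.001 0.   ] t 11.35
```

View pics/c7.png

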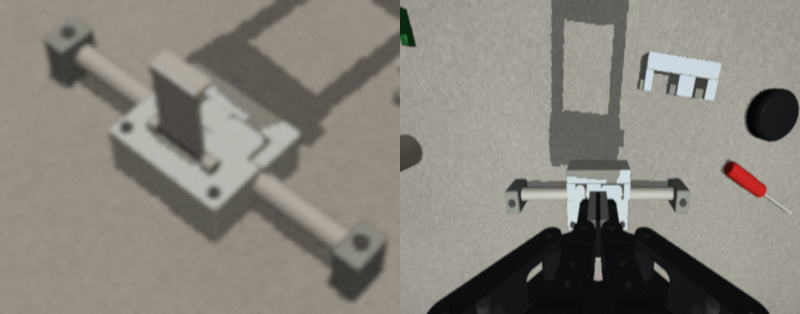

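The half is home, seam closed in both views, and the keeper stands upright at (175,105) in the left panel. Now I'll go over it and down behind it with shut fingers.

```bash
python3 -m handwheel '{"linear": [[-5,0,0],[-10,0,0],[-15,0,0],[-18,0,0],[-18,0,3],[-18,0,7],[-18,0,10.5],[-18,0,10.5]], "rot": [[0,0,0],[0,0,0],[0,0,0],[0,0,0],[0,0,0],[0,0,0],[0,0,0],[0,0,0]], "grip": [-1,-1,-1,-1,-1,-1,-1,-1]}'; python3 -m handwheel '{"linear": [[2,0,0],[4,0,0],[5.5,0,0],[7,0,0],[8.5,0,0],[9.5,0,0],[10.5,0,0],[10.5,0,0]], "rot": [[0,0,0],[0,0,0],[0,0,0],[0,0,0],[0,0,0],[0,0,0],[0,0,0],[0,0,0]], "grip": [-1,-1,-1,-1,-1,-1,-1,-1]}'
python3 - <<'E'
from h import *
c=cam('scene','s8'); s=readout.sense(); print(s['tcp_pos'],s['force'],s['clock'])
rel([.577,.009,.10],178.8);rel([.577,.009,.0535],178.8)
cv2.imwrite('pics/c8.png',cv2.resize(c['pixels'][190:300,225:365,::-1],(500,393),interpolation=cv2.INTER_CUBIC))
E
```

```text
clock: 12.15
tcp_pos: [0.6992, 0.0077, 0.0962]
ee_rot: [-0.007, 0.01, 1.0, 0.001]
force: [-1.2, 0.4, -0.4]
finger_gap: 0.0001
gripper_force: 0.0
clock: 12.95
tcp_pos: [0.599, 0.0096, 0.1048]
ee_rot: [-0.001, 0.01, 1.0, 0.0]
force: [0.6, 0.4, -0.1]
finger_gap: 0.0004
gripper_force: 0.0
[0.59981082 0.00946612 0.10484965] [-0.02877803 -0.02023442 -0.68198308] 13.0
shift cm [ 2.28 -0.09  0.49] rot [ 0. -0.  0.] t 13.0
shift cm [ 2.28 -0.09  5.14] rot [ 0. -0.  0.] t 13.0
```

View pics/c8.png

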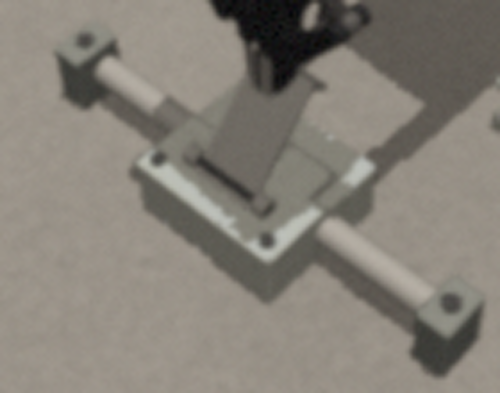

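The keeper is about half-way down, at (255,130), with the fingertips behind it. Now I'll press it down.

```bash
python3 -m handwheel '{"linear": [[0.8,0,0.4],[1.6,0,1.2],[2.3,0,2],[2.3,0,2.8],[2.3,0,3.6],[2.3,0,4.3],[2.3,0,4.8],[2.3,0,4.8]], "rot": [[0,0,0],[0,0,0],[0,0,0],[0,0,0],[0,0,0],[0,0,0],[0,0,0],[0,0,0]], "grip": [-1,-1,-1,-1,-1,-1,-1,-1]}'; python3 -m handwheel '{"linear": [[0,0,0.2],[0,0,0.4],[0,0,0.6],[0,0,0.6]], "rot": [[0,0,0],[0,0,0],[0,0,0],[0,0,0]], "grip": [-1,-1,-1,-1]}'
```

```text
clock: 13.8
tcp_pos: [0.5769, 0.01, 0.0557]
ee_rot: [-0.001, 0.01, 1.0, 0.0]
force: [-0.4, 0.3, 0.3]
finger_gap: -0.0003
gripper_force: 0.0
clock: 14.2
tcp_pos: [0.5778, 0.0099, 0.0532]
ee_rot: [0.001, 0.01, 1.0, -0.0]
force: [-5.2, -0.4, 20.4]
finger_gap: 0.0002
gripper_force: 10.4
```

Contact is firm at 53 mm, the plate-down height. I'll retreat and check.

```bash
python3 -m handwheel '{"linear": [[0,0,-3],[0,0,-8],[2,0,-13],[7,0,-17],[12,0,-17],[12,0,-17]], "rot": [[0,0,0],[0,0,0],[0,0,0],[0,0,0],[0,0,0],[0,0,0]], "grip": [-1,-1,-1,-1,-1,-1]}'
python3 - <<'E'
from h import *
c=cam('scene','s9'); w=cam('wrist','w9')
cv2.imwrite('pics/c9.png',np.hstack([cv2.resize(c['pixels'][190:300,225:365,::-1],(400,314),interpolation=cv2.INTER_CUBIC),cv2.resize(w['pixels'][:,:,::-1],(400,314))]))
E
```

```text
clock: 14.8
tcp_pos: [0.453, 0.0129, 0.2219]
ee_rot: [-0.0, 0.01, 1.0, 0.0]
force: [0.9, 0.9, 0.1]
finger_gap: 0.0001
gripper_force: 0.0
```

View pics/c9.png

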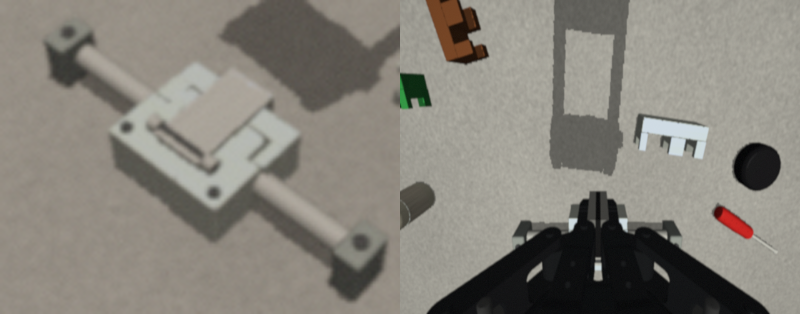

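The keeper lies flat over the closed block, at (215,110) in the left panel. The other half and the bystanders are where they were, and the robot touches nothing.

```bash
python3 -c "
from plant import ticket; print(ticket.finish_job())"
```

```text
the job is handed in; nothing more can be done
None
```

The job is handed in at about 15 s on the robot's clock: the matching half is fully home around the rail, the keeper is folded all the way down over it, and nothing else on the table was touched.

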